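# Clamp the assay plate with the ratchet press

## Robot

A 7-joint arm with a two-finger parallel gripper is mounted at the origin on the work surface. World frame = base frame: x ahead of the robot, y to its left, z up, the work surface at z = 0. Lengths are in m, angles in rad, forces in N, time in s.
With the tool pointing down it reaches from about 0.4 to 0.9 m from the base axis. Payload 5.6 kg.
Tool frame: the origin (TCP) lies midway between the tips of the shut fingers; the grasp point (between the pads) lies 19 mm behind it; z points along the fingers, y is the line along which they close (so a half turn about z gives the same grasp; the last joint's range is limited). The gripper opens to 92 mm and grips with 3 to 60 N. Pads are 20 mm wide; open, the fingers measure 128 mm over their backs; the gripper's body (75 mm by 189 mm) begins 69 mm behind the grasp point.
Start: joints at [-0.043, 0.468, -0.012, 1.603, 0.006, 1.071, -0.056], TCP at [0.65, -0, 0.215] pointing down, gripper open.
Joint ranges: [-2.53, 2.53], [-0.31, 2.02], [-1.57, 1.55], [0.28, 2.44], [-1.29, 4.43], [0.15, 1.84], [-2.92, 2.92]. Speed limits (rad/s): [2.57, 2.57, 3.14, 3.14, 3.14, 3.14, 3.14].

## Interface

Orientations are given as a 3x3 rotation matrix whose columns are the frame's x, y, z axes.
In Python, from station import env, effector, solver, viewer, workorder, search_frame, tip_of gives the robot as it stands. Calls block until the motion is done:
- env.reach(position, orientation): joint-space move of the TCP to a pose.
- env.movel(position, frame=None, rate=0.15): straight line of the TCP; frame=None keeps the orientation; rate is the mean speed in m/s.
- env.goto_joints(angles): joint-space move.
- effector.release() and effector.grasp(squeeze=None): open the fingers fully, or close them until they stop; squeeze is the grip in N (None keeps the last).
- env.pause(seconds).
- solver.inverse_kinematics(position, orientation): joint angles nearest the present ones, or None.
- env.sense(): the state.
- viewer.read_camera(name): name is "scene" or "side" or "wrist"; returns (picture, depth): 480x640x3 uint8, red, green, blue; 480x640 float32, m along the optical axis (not along the pixel's ray), 0 where there is no reading.
- viewer.camera_info(name): a dict with "intrinsics" (3x3 intrinsics, pixels), "dist_coeffs" ([k1, k2, p1, p2, k3] as OpenCV has them; the pictures are not rectified), "eye" and "rotation" of the camera in the world; the wrist camera has in their place "T_tool_cam" (4x4, takes a point from camera to tool coordinates, whose origin is the TCP and whose axes are the flange's). Camera axes: x right, y up, looking along -z (the intrinsics and any distortion apply to the point x, -y, -z); pixel columns grow to the right and rows downward; lengths in m; the calibration is good to about 2 mm. A picture is of the moment at which its call begins: read the wrist's pose just before it. camera_info takes no time and is no camera call.
A pose or a line that the arm cannot do raises env.PlanningError and nothing moves.
- workorder.finish_job(): hands the job in; it is judged then, once.
Trained networks look in the newest picture that a camera, given by its name, has taken for a name from the list of things; names that differ only in an ending like _2 or _b are one class to them, and where a whole thing is asked for, a point or a joint stands for the part that bears it (a point fixed in the world has none). Each returns a list of dicts, best first, with "score" (0 to 1); they miss things now and then, are a little off and sometimes report something else, mostly with a low value. They report only what shows in the picture. A call takes as long as a camera call.
- search_frame(camera, name): "at" ([x, y, z] in m, in world coordinates, good to about 4 mm: the middle of the surface that is visible of it).
- tip_of(camera, name): "at" ([x, y, z] in m, in world coordinates, good to about 4 mm: a listed point, or the origin of a listed thing).
The state is a dict: "t": time; "joint_positions": joint angles; "joint_velocities": joint speeds; "tau": joint torques, N m; "ee_pos": TCP position; "tcp_rot": TCP orientation; "wrist_force": force on the tool from outside, world axes, zero at the start; "moment": the same for the moment, N m; "gripper_width": finger opening in m; "grasp_force": force on a finger pad.
Only numpy, scipy, OpenCV 4.12 (cv2) and the standard library are available. Lean on these libraries where they do the work, as an engineer would, in place of code of your own. Each camera call takes 0.05 s, during which the arm holds its last target. There are 200 camera calls.

## Task

The ratchet of the plate press on the lab bench is set to loosen. Flip the thumb tab of its direction pawl over to the tightening side, then swing the ratchet handle back and forth until the platen has come down and the plate in the nest is firmly clamped: the tightening push at the black knob should reach about 15 N, and must not go past 20 N or the plate cracks. Do not wind the platen upward, leave the pawl on the tightening side, let go of the press, and leave the other things on the bench where they stand.

Things in the scene. Friction and masses are not known exactly. Their poses are not given: they have to be found in the camera images.
- press: Fixed grey portal press, base 160 x 220 mm, crosshead top 125 mm up. Origin: centre of its underside on the bench, z up. At handle angle 0 the handle points along the press's -x (towards the robot; the press may be yawed up to 0.35 rad). Nothing on it stands higher than 163 mm except the pawl tab (top 191 mm) and the knob (top 199 mm). Turning the screw clockwise lowers the platen 5 mm per rad.
- hub (a point): Top of the dark nut in the middle of the toothed steel ratchet wheel (68 mm across, 15 upright pins, 0.42 rad per tooth) on the crosshead, 163 mm above the bench. It lies on the vertical spindle axis about which wheel and handle turn.
- handle_grip (a point): Centre of the smooth black upright knob, 22 mm diameter, 144 to 199 mm above the bench (this point: 178 mm), fixed at the outer end of the flat handle bar (22 mm wide, top 135 mm up), 140 mm from the spindle axis. Its frame turns with the handle: x points outward along the bar, z up. It can be pinched, or hooked loosely, from above between two fingers.
- handle (a joint): Handle angle, rad: 0 along the press's -x, growing clockwise seen from above (tightening; the knob then moves to the robot's left). Stops at -0.75 and 0.75, stays where left. With the pawl on tighten, clockwise takes about 7 N at the knob while moving with the platen free (less when halted), then rises 0.5 N per mm once it bears on the plate; back takes 2 to 3 N. After a reversal up to 0.42 rad is idle.
- pawl_tab (a point): Point 7 mm below the top of the steel thumb tab of the direction pawl: upright, 12 mm (along the bar) x 8 mm, top 191 mm above the bench; beneath it, up to 154 mm, is the rocker pawl on the bar. The pawl pivots on a vertical pin 46 mm from the spindle axis; the tab is 30 mm further out. Its frame turns with the pawl: x points from pivot to tab, z up.
- pawl (a joint): Pawl angle on the handle, rad, clockwise from above positive. Positive (tab clockwise of the bar's centre line) = tightening side, negative = loosening side. An over-centre spring throws it to the side it is on; it rests at 0.2 (riding on a tooth) to 0.45 either way (tab 6 to 13 mm off the centre line). About 2 N sideways on the tab flips it, which hardly moves the handle.
- platen: Aluminium platen under the crosshead, 85 x 120 mm, rubber-faced. Origin: centre of its underside, 83 mm above the bench at the start. It moves only by the screw, and stays where left. Once it bears on the plate it all but stops (the rubber gives a mm or two) and more turning builds up clamping force: 10 N at the knob is about 80 N on the plate, 15 N about 220 N, 20 N about 360 N.
- plate: Fixed aluminium nest, 110 x 150 mm, holding a multi-well assay plate (86 x 128 mm) under the platen. Origin: centre of its underside; the plate's top is 44 mm above it. Its height differs from run to run: the gap to the platen is 8 to 14 mm at the start.
- tube_rack: Bystander: red tube rack with glass tubes, 90 x 180 x 87 mm high; origin at the centre of its underside.
- tip_box: Bystander: grey box with a clear lid, 85 x 120 x 65 mm high; origin at the centre of its underside.
- beaker: Bystander: small open glass beaker, 60 mm across, 75 mm high; origin at the centre of its underside.
- marker: Bystander: marker pen lying on the bench, 117 mm long, 16 mm thick; origin on the bench below its middle.

How it is judged:
By the outcome, as a careful person would: the job done as asked, in the order asked, and still so for the second after the job is handed in, with the robot touching nothing.
It also fails if it takes over 64 s, if anything falls off the work surface, if the arm or the gripper's body presses on something with over 40 N, if the wrist force passes 120 N, or if a joint passes its speed limit or range.

## Working session

There is one attempt and no reset: what is moved stays moved. The work goes in short steps, each a Python script; the robot and the scene stay as the last script left them, time stands still between calls to the robot, and variables do not carry over. Pictures are saved under pics/ and viewed, at most 10 in all, crops included, and the job is handed in when it is done.

```bash
ls; mkdir -p pics
python3 - <<'E'
from station import env, effector, solver, viewer, workorder, search_frame, tip_of
import cv2
for c in ("scene","side"):
    p,d=viewer.read_camera(c); cv2.imwrite(f"pics/{c}0.png",p[:,:,::-1])
    for n in ("hub","handle_grip","pawl_tab","press","plate","platen"):
        r=tip_of(c,n); print(c,n,[(x["at"],round(x["score"],2)) for x in r[:2]])
s=env.sense(); print(s["t"],s["wrist_force"],s["gripper_width"])
E
```

```text
pics
scene hub [([0.6439, -0.0098, 0.159], 0.97)]
scene handle_grip [([0.5148, -0.0512, 0.179], 0.68)]
scene pawl_tab [([0.576, -0.0418, 0.1837], 0.7)]
scene press [([0.645, -0.0122, 0.0004], 0.85)]
scene plate [([0.6446, -0.0088, 0.0295], 0.96)]
scene platen [([0.6463, -0.0128, 0.0812], 0.88)]
side hub [([0.6504, -0.0171, 0.1639], 0.88)]
side handle_grip [([0.515, -0.0557, 0.1756], 0.96), ([0.6463, -0.0103, -0.0032], 0.5)]
side pawl_tab [([0.5774, -0.0429, 0.1824], 0.61), ([0.7149, -0.3779, -0.0018], 0.44)]
side press [([0.6434, -0.0099, -0.0051], 0.65), ([0.4954, 0.3592, 0.0019], 0.27)]
side plate [([0.6429, -0.0092, 0.0258], 0.85)]
side platen [([0.6484, -0.0109, 0.0865], 0.59)]
0.7 [-1.07522626  0.11240124  0.64908142] 0.09172814106306715
```

View pics/scene0.png

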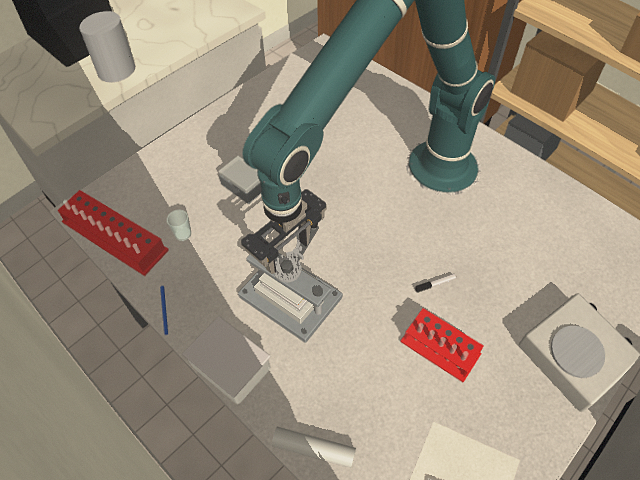

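View pics/side0.png

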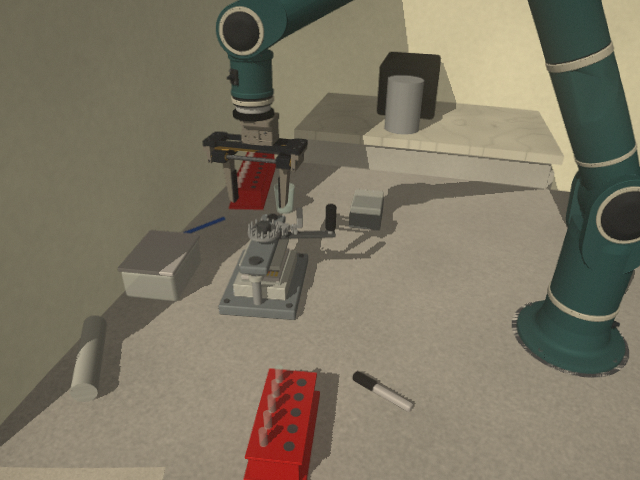

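```bash
cat > h.py <<'E'
from station import env, effector, solver, viewer, workorder, search_frame, tip_of
import numpy as np, cv2
def u(p): return np.array([-np.cos(p),np.sin(p),0])
def t(p): return np.array([np.sin(p),np.cos(p),0])
def R(p,flip=1): # tool y = flip*tangent, z down
    y=flip*t(p); z=np.array([0,0,-1.]); return np.column_stack([np.cross(y,z),y,z])
def look(c,name=None):
    s=env.sense(); p,d=viewer.read_camera(c)
    if name: cv2.imwrite(f"pics/{name}.png",p[:,:,::-1])
    return s,p,d
E
python3 - <<'E'
from h import *
s=env.sense(); R0=np.array(s["tcp_rot"]); print(R0.round(2)); print(viewer.camera_info("wrist")["T_tool_cam"])
env.reach([0.55,-0.03,0.40],R0)
effector.grasp(10)
look("wrist","w1")
for n in ("hub","handle_grip","pawl_tab","press"):
    print(n,[(x["at"],round(x["score"],2)) for x in tip_of("wrist",n)[:2]])
look("scene")
for n in ("hub","handle_grip","pawl_tab","tip_box","tube_rack","beaker"):
    print(n,[(x["at"],round(x["score"],2)) for x in tip_of("scene",n)[:2]])
look("side")
for n in ("hub","handle_grip","pawl_tab"):
    print(n,[(x["at"],round(x["score"],2)) for x in tip_of("side",n)[:2]])
s=env.sense();print(s["t"],s["wrist_force"],s["gripper_width"],s["ee_pos"])
E
```

```text
[[ 0.  1.  0.]
 [ 1. -0. -0.]
 [-0.  0. -1.]]
[[ 6.65603108e-04  9.68927564e-01  2.47343756e-01  6.90411932e-02]
 [ 9.99999778e-01 -6.52808435e-04 -1.33736438e-04  2.87719039e-04]
 [ 3.18871689e-05  2.47343790e-01 -9.68927783e-01 -1.69491904e-01]
 [ 0.00000000e+00  0.00000000e+00  0.00000000e+00  1.00000000e+00]]
hub [([0.6492, -0.0151, 0.1619], 0.68), ([0.6471, -0.0099, 0.0008], 0.17)]
handle_grip [([0.5113, -0.0587, 0.1776], 0.73)]
pawl_tab [([0.5778, -0.0456, 0.1866], 0.81)]
press [([0.6485, -0.0136, 0.004], 0.61)]
hub [([0.6448, -0.0108, 0.1578], 0.75), ([0.6473, -0.0105, 0.0807], 0.53)]
handle_grip [([0.513, -0.0558, 0.1771], 0.7)]
pawl_tab [([0.5781, -0.0448, 0.1821], 0.71), ([0.3493, 0.2387, -0.0016], 0.49)]
tip_box [([0.4788, -0.3826, 0.0038], 0.58), ([0.6459, -0.0097, 0.0806], 0.49)]
tube_rack [([0.4963, 0.3511, -0.0003], 0.78), ([0.7148, -0.3756, -0.0024], 0.23)]
beaker [([0.7107, -0.3765, -0.0024], 0.6)]
hub [([0.6518, -0.0165, 0.1661], 0.97)]
handle_grip [([0.5142, -0.0589, 0.1759], 0.83)]
pawl_tab [([0.576, -0.0385, 0.1842], 0.73)]
3.7 [-0.28671689 -0.25762214 -0.5155927 ] 0.0002309443624233927 [ 0.54999647 -0.03001831  0.39998273]
```

View pics/w1.png

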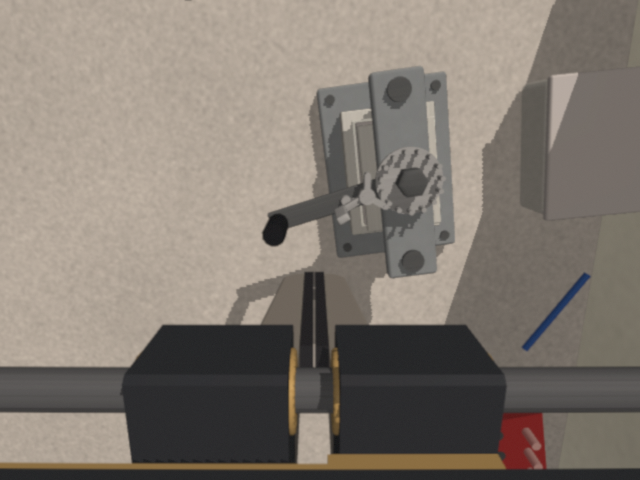

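Run:
```python
from h import *
hub=np.array([0.648,-0.0135,0]); ph=-0.313
y=-u(ph); z=np.array([0,0,-1.]); Ro=np.column_stack([np.cross(y,z),y,z])
P=lambda off,h: hub+0.078*u(ph)+off*t(ph)+[0,0,h]
env.reach(P(-.045,.215),Ro); env.movel(P(-.045,.173),rate=.1)
f0=np.array(env.sense()["wrist_force"])
for o in range(-36,-4,3):
    env.movel(P(o/1000,.173),rate=.06)
    s=env.sense(); f=np.array(s["wrist_force"])-f0; print(o,round(f@t(ph),2),round(f@u(ph),2),round(f[2],2))
    if f@t(ph)<-8: break
env.movel(P(-.045,.173),rate=.15); env.movel(P(-.045,.25),rate=.2)
env.reach([0.55,-0.03,0.40],np.array([[0,1.,0],[1,0,0],[0,0,-1]]))
look("wrist","w2"); 
for n in ("handle_grip","pawl_tab"):
    print(n,[(x["at"],round(x["score"],2)) for x in tip_of("wrist",n)[:2]])
im=cv2.imread("pics/w2.png"); cv2.imwrite("pics/w2c.png",cv2.resize(im[50:290,230:480],None,fx=2.3,fy=2.3))
print(env.sense()["t"])
```

```text
-36 -1.0 -0.13 0.11
-33 -0.55 0.42 -0.7
-30 -0.47 -0.14 -0.05
-27 -0.29 -0.22 -0.38
-24 -0.23 -0.23 -1.08
-21 0.24 -0.43 -0.95
-18 -1.39 0.97 -0.6
-15 0.19 -0.72 -0.85
-12 0.12 -0.15 -0.51
-9 -1.34 -0.09 -1.12
-6 0.33 0.53 0.0
handle_grip [([0.5127, -0.0576, 0.1758], 0.62)]
pawl_tab [([0.5745, -0.0296, 0.1847], 0.9)]
9.65
```

View pics/w2c.png

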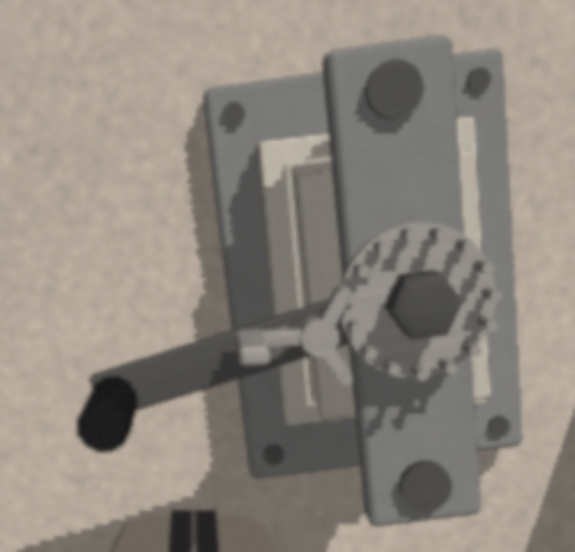

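```bash
cat >> h.py <<'E'
hub=np.array([0.647,-0.0135,0])
K=lambda p,h=.157: hub+.140*u(p)+[0,0,h]
def force(f0,p,n=4):
    fs=[]
    for _ in range(n):
        fs.append(env.sense()["wrist_force"]); env.pause(.02)
    f=np.mean(fs,0)-f0; return -f@t(p), f@u(p), f[2]   # tightening push, radial, vertical
def sweep(p,p1,f0,step=.12,rate=.12,limit=99,n=1):
    for q in np.linspace(p,p1,max(1,int(np.ceil(abs(p1-p)/step)))+1)[1:]:
        env.movel(K(q),frame=R(q,FL),rate=rate); F=force(f0,q,n)
        print(f"{q:.3f}",np.round(F,1)); p=q
        if F[0]>limit: break
    return p
FL=1
E
python3 - <<'E'
import h; from h import *
ph=-0.314
for fl in (1,-1):
    print(fl,[None if (q:=solver.inverse_kinematics(K(p),R(p,fl))) is None else np.round(q,2).tolist() for p in (-.76,-.3,.58)])
def ok(fl): 
    return all(solver.inverse_kinematics(K(p),R(p,fl)) is not None for p in (-.76,-.3,.58))
q=lambda fl: max(abs(solver.inverse_kinematics(K(p),R(p,fl))[6]) for p in (-.76,.58))
h.FL=1 if not ok(-1) or (ok(1) and q(1)<q(-1)) else -1
print("FL",h.FL)
effector.release()
env.reach(K(ph,.26),R(ph,h.FL))
f0=np.mean([env.sense()["wrist_force"] for _ in range(3)],0)
env.movel(K(ph),rate=.12); effector.grasp(25)
s=env.sense(); print(s["gripper_width"],s["grasp_force"],force(f0,ph,2),s["t"])
np.save("f0.npy",f0); open("h.py","a").write(f"FL={h.FL}\n")
E
```

```text
1 [[0.28, 0.39, -0.18, 1.88, 0.09, 0.88, 2.39], [0.16, 0.32, -0.14, 1.97, 0.06, 0.85, 1.86], [-0.08, 0.35, -0.12, 1.93, 0.05, 0.86, 0.76]]
-1 [[0.02, 0.38, 0.14, 1.89, -0.07, 0.87, -0.61], [-0.09, 0.31, 0.15, 1.99, -0.06, 0.84, -1.17], [-0.33, 0.34, 0.18, 1.95, -0.08, 0.86, -2.26]]
FL -1
0.02137287355069682 25.00002112607035 (np.float64(-1.0599433777333755), np.float64(-0.028462511755301702), np.float64(0.5238818158046175)) 14.1833
```

Run:
```python
from h import *
f0=np.load("f0.npy"); p=-.314
p=sweep(p,.56,f0,limit=12)
print(env.sense()["t"])
p=sweep(p,-.75,f0,step=.2,rate=.18)
s=env.sense();print(s["t"],s["gripper_width"])
```

```text
-0.205 [-2.1  0.2  0.4]
-0.095 [-1.7  0.5  1.1]
0.014 [0.7 2.2 2. ]
0.123 [2.2 4.2 3.6]
0.232 [2.8 3.8 4.4]
0.342 [3.1 3.2 5. ]
0.451 [3.1 4.7 4.8]
0.560 [2.8 3.4 5.1]
16.55
0.373 [0.5 2.9 0.9]
0.186 [-0.1  3.7  0.9]
-0.001 [-0.9  2.3 -0.3]
-0.189 [-0.1  2.  -0.5]
-0.376 [-1.6 -0.3 -1.6]
-0.563 [-0.2 -1.7 -1.7]
-0.750 [-0.5 -1.6 -3. ]
19.0 0.02120999085849566
```

Run:
```python
from h import *
f0=np.load("f0.npy"); p=-.75
p=sweep(p,.56,f0,limit=5)
if p>.55:
    p=sweep(p,-.75,f0,step=.2,rate=.18)
    p=sweep(p,-.35,f0,step=.12)
    p=sweep(p,.56,f0,step=.05,limit=4.6,n=3)
s=env.sense();print(p,s["t"],s["gripper_width"])
```

```text
-0.631 [ 0.8 -4.2 -5.5]
-0.512 [ 1.5 -4.7 -8.5]
-0.393 [ 1.3 -5.7 -9.5]
-0.274 [ 2.  -4.9 -8.1]
-0.155 [ 1.6 -5.5 -8.5]
-0.035 [ 1.7 -5.2 -7.9]
0.084 [ 2.1 -3.5 -6.6]
0.203 [ 2.2 -3.1 -4.6]
0.322 [ 2.  -2.2 -2.9]
0.441 [ 1.9 -0.8 -1.4]
0.560 [ 1.9 -1.2 -0.7]
0.373 [-0.4 -0.9 -2.9]
0.186 [-0.4 -0.3 -3.6]
-0.001 [-0.2  0.1 -2.3]
-0.189 [ 0.4 -0.9 -2.9]
-0.376 [ 0.2  0.1 -3.4]
-0.563 [-1.1 -2.7 -3.4]
-0.750 [ 0.  -3.1 -3.5]
-0.650 [ 0.1 -4.7 -6.7]
-0.550 [ 1.2 -5.9 -7.4]
-0.450 [ 0.5 -5.5 -8.2]
-0.350 [ 1.4 -5.4 -7.3]
-0.302 [ 1.9 -5.2 -8.3]
-0.254 [ 2.1 -5.5 -7.8]
-0.206 [ 2.5 -4.7 -8.3]
-0.158 [ 2.8 -4.6 -7. ]
-0.111 [ 3.  -4.8 -7.2]
-0.063 [ 3.1 -4.9 -6.2]
-0.015 [ 3.4 -4.2 -6.7]
0.033 [ 3.3 -4.3 -5.5]
0.081 [ 3.4 -3.7 -4.8]
0.129 [ 3.  -3.1 -4.6]
0.177 [ 3.5 -3.  -3.6]
0.225 [ 4.4 -2.4 -2.4]
0.273 [ 6.2 -2.3 -1.6]
0.27263157894736845 29.875 0.021391918393854015
```

```bash
cat >> h.py <<'E'
def phi():
    d=np.array(env.sense()["ee_pos"])-hub; return np.arctan2(d[1],-d[0])
E
python3 - <<'E'
from h import *
f0=np.load("f0.npy"); p=.2726
print(phi(),np.round(force(f0,p,6),2))
for q in (.286,.3):
    env.movel(K(q),frame=R(q,FL),rate=.1)
    a=np.round(force(f0,q,1),2); print(q,phi(),a,np.round(force(f0,q,6),2))
print(env.sense()["t"])
E
```

```text
0.2611294679597056 [ 6.42 -2.72 -1.63]
0.286 0.2682020429820552 [ 8.73 -3.07 -0.66] [ 8.44 -2.65 -0.65]
0.3 0.279045455120635 [ 9.49 -2.09 -0.16] [ 8.99 -2.15 -0.4 ]
30.7083
```

Run:
```python
from h import *
f0=np.load("f0.npy"); q=.3
while q<.37:
    q+=.011
    env.movel(K(q),frame=R(q,FL),rate=.1)
    a=force(f0,q,1); F=force(f0,q,8); print(round(q,3),round(phi(),4),np.round(a[0],2),np.round(F,2))
    if F[0]>11.8: break
print(env.sense()["t"])
```

```text
0.311 0.2878 9.27 [ 9.99 -2.42  0.36]
0.322 0.2972 10.2 [10.95 -2.18  0.58]
0.333 0.3067 11.25 [11.03 -2.27  0.99]
0.344 0.3161 10.77 [11.22 -1.87  1.26]
0.355 0.3253 12.44 [11.91 -1.99  1.89]
32.7083
```

Run:
```python
from h import *
f0=np.load("f0.npy"); q=.375
env.movel(K(q),frame=R(q,FL),rate=.1)
a=force(f0,q,1); F=force(f0,q,8); print(round(q,3),round(phi(),4),np.round(a[0],2),np.round(F,2))
for q in (.345,.32): env.movel(K(q),frame=R(q,FL),rate=.1); print(phi(),np.round(force(f0,q,3),2))
effector.release(); env.movel(K(q,.27),rate=.12)
env.reach([0.50,-0.03,0.40],np.array([[0,1.,0],[1,0,0],[0,0,-1]]))
look("wrist","w3"); 
for n in ("hub","handle_grip","pawl_tab"):
    print(n,[(x["at"],round(x["score"],2)) for x in tip_of("wrist",n)[:2]])
look("side","s3")
for n in ("platen","plate"):
    print(n,[(x["at"],round(x["score"],2)) for x in tip_of("side",n)[:2]])
a=cv2.imread("pics/w3.png")[20:300,150:480]; b=cv2.imread("pics/s3.png")[170:340,200:370]
b=cv2.resize(b,(280,280)); cv2.imwrite("pics/c3.png",cv2.resize(np.hstack([a,b]),None,fx=1.3,fy=1.3))
print(env.sense()["t"])
```

```text
0.375 0.3436 12.93 [12.76 -2.38  2.15]
0.32014658276023605 [ 9.94 -2.72  0.48]
0.3021926088018895 [ 8.07 -2.95 -1.31]
hub [([0.6477, -0.015, 0.1617], 0.85)]
handle_grip [([0.5091, 0.0157, 0.1764], 0.56), ([0.6466, -0.0164, 0.1592], 0.53)]
pawl_tab [([0.577, 0.0132, 0.1841], 0.67), ([0.645, -0.0141, 0.1585], 0.55)]
platen [([0.6483, -0.0094, 0.0726], 0.78)]
plate [([0.6414, -0.0099, 0.0263], 0.59)]
37.975
```

View pics/c3.png

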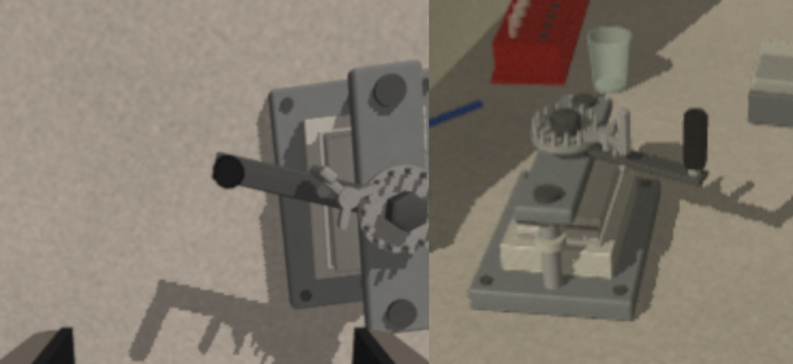

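Run:
```python
from h import *
k=[]
for c in ("wrist","scene","side"):
    look(c); r=[x for x in tip_of(c,"handle_grip") if abs(x["at"][0]-.51)<.02]; 
    if r: k.append(r[0]["at"]); print(c,r[0]["at"])
d=np.mean(k,0)-hub; ph=np.arctan2(d[1],-d[0]); print("ph",ph)
env.reach(K(ph,.26),R(ph,FL))
f0=np.mean([env.sense()["wrist_force"] for _ in range(3)],0); np.save("f0.npy",f0)
env.movel(K(ph),rate=.15); 
effector.grasp(50); print(env.sense()["gripper_width"],phi(),np.round(force(f0,ph,3),2))
q=ph
for i in range(4):
    q+=.012
    env.movel(K(q),frame=R(q,FL),rate=.1); print(round(q,3),round(phi(),4),np.round(force(f0,q,4),2))
print(env.sense()["t"])
```

```text
wrist [0.5094, 0.0167, 0.1755]
scene [0.5088, 0.02, 0.1768]
side [0.5121, 0.017, 0.1739]
ph 0.22546473283067203
0.021133211067999022 0.22532417033489582 [-0.41  0.42  0.18]
0.237 0.234 [2.07 0.94 0.36]
0.249 0.2455 [3.94 0.47 0.56]
0.261 0.2563 [5.47 0.75 0.84]
0.273 0.2649 [6.55 0.9  1.55]
43.1333
```

Run:
```python
from h import *
f0=np.load("f0.npy"); q=.273
for i in range(3):
    q+=.014
    env.movel(K(q),frame=R(q,FL),rate=.1); print(round(q,3),round(phi(),4),np.round(force(f0,q,4),2))
look("wrist","w4")
for c in ("scene","side","wrist"):
    look(c)
    for n in ("handle_grip","pawl_tab"):
        r=[x for x in tip_of(c,n) if x["at"][2]>.165]
        if r: d=np.array(r[0]["at"])-hub; print(c,n,r[0]["at"],round(np.arctan2(d[1],-d[0]),3))
print(env.sense()["t"],env.sense()["gripper_width"])
```

```text
0.287 0.2748 [7.79 1.16 2.11]
0.301 0.2848 [8.9  1.45 3.19]
0.315 0.2961 [10.09  1.13  3.38]
scene handle_grip [0.5119, 0.0303, 0.178] 0.314
scene pawl_tab [0.58, 0.0163, 0.1849] 0.419
side handle_grip [0.5143, 0.0296, 0.1785] 0.314
side pawl_tab [0.5813, 0.0217, 0.1846] 0.492
wrist handle_grip [0.5798, 0.0182, 0.1866] 0.441
wrist pawl_tab [0.5805, 0.0176, 0.1845] 0.437
44.5833 0.020722421456154803
```

View pics/w4.png

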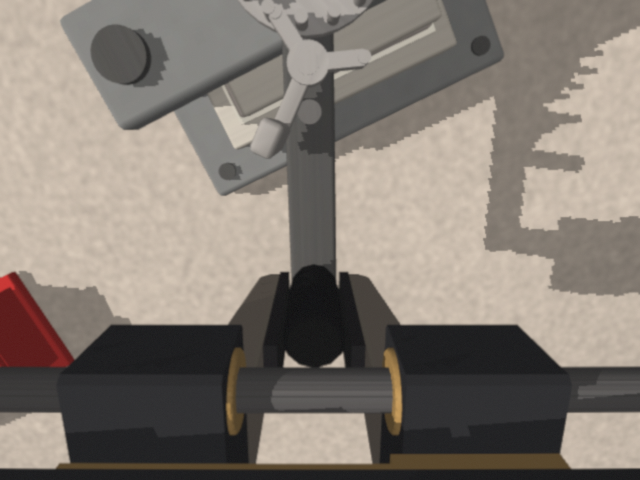

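Run:
```python
from h import *
f0=np.load("f0.npy"); q=.315
while q<.42:
    q+=.014
    env.movel(K(q),frame=R(q,FL),rate=.08); F=force(f0,q,4); print(round(q,3),round(phi(),4),np.round(F,2))
    if F[0]>13.4: break
S1=look("side")[1]; W1=look("scene")[1]
for q in (q-.05,q-.1,q-.14):
    env.movel(K(q),frame=R(q,FL),rate=.1); print(round(q,3),round(phi(),4),np.round(force(f0,q,2),2))
S2=look("side")[1]; W2=look("scene")[1]
np.savez("ims.npz",S1=S1,S2=S2,W1=W1,W2=W2)
rs=lambda a:cv2.resize(a,None,fx=6,fy=6,interpolation=cv2.INTER_CUBIC)
c=np.s_[208:252,240:304]; cv2.imwrite("pics/sd.png",np.hstack([rs(S1[c]),rs(S2[c])])[:,:,::-1])
print(env.sense()["t"])
```

```text
0.329 0.308 [10.84  0.93  3.86]
0.343 0.3203 [11.62  1.7   4.32]
0.357 0.3325 [12.27  1.39  4.33]
0.371 0.345 [12.71  1.81  5.21]
0.385 0.3574 [13.56  1.25  5.5 ]
0.335 0.319 [8.45 1.18 3.2 ]
0.285 0.2761 [5.9  0.65 0.79]
0.245 0.2435 [3.05 0.65 1.27]
47.2167
```

View pics/sd.png

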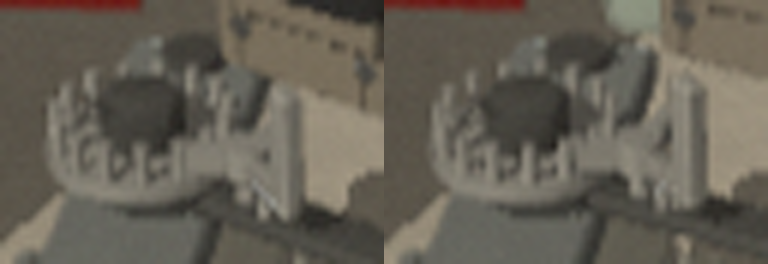

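Run:
```python
import numpy as np,cv2
z=np.load("ims.npz"); g=lambda k:cv2.cvtColor(z[k],cv2.COLOR_RGB2GRAY).astype(np.float32)
a,b=g("S1"),g("S2")
def tm(y0,y1,x0,x1):
    r=lambda im,m:cv2.resize(im[y0-m:y1+m,x0-m:x1+m],None,fx=8,fy=8,interpolation=cv2.INTER_CUBIC)
    c=cv2.matchTemplate(r(b,5),r(a,0),cv2.TM_CCOEFF_NORMED); _,v,_,l=cv2.minMaxLoc(c); return (l[0]/8-5,l[1]/8-5,round(v,3))
for n,w in dict(front=(228,240,252,274),left=(222,238,246,256),crosshead=(244,256,252,272),tab=(220,244,282,292)).items(): print(n,tm(*w))
```

```text
front (0.625, -0.125, 0.948)
left (0.0, 0.125, 0.874)
crosshead (0.125, 0.0, 0.93)
tab (-1.0, 1.0, 0.528)
```

Run:
```python
from h import *
f0=np.load("f0.npy"); q=.22
env.movel(K(q),frame=R(q,FL),rate=.1); print(phi(),np.round(force(f0,q,3),2))
effector.release(); env.movel(K(q,.28),rate=.12)
env.movel(K(q,.28)+[-.03,0,.06],rate=.15)
S3=look("side")[1]; look("wrist","w5")
r=tip_of("wrist","pawl_tab")[:1]; k=tip_of("wrist","handle_grip")[:1]
for x in r+k: d=np.array(x["at"])-hub; print(x["at"],np.arctan2(d[1],-d[0]))
z=np.load("ims.npz"); a,b=[cv2.cvtColor(i,cv2.COLOR_RGB2GRAY).astype(np.float32) for i in (z["S1"],S3)]
rr=lambda im,m:cv2.resize(im[228-m:240+m,252-m:274+m],None,fx=8,fy=8,interpolation=cv2.INTER_CUBIC)
c=cv2.matchTemplate(rr(b,5),rr(a,0),cv2.TM_CCOEFF_NORMED); _,v,_,l=cv2.minMaxLoc(c); print("wheel shift",l[0]/8-5,l[1]/8-5,v)
print(env.sense()["t"],env.sense()["wrist_force"])
```

```text
0.22374889776295304 [ 1.15  0.91 -1.07]
[0.5769, 0.0119, 0.1878] 0.3476251349436772
[0.508, 0.017, 0.1763] 0.2160012692753028
wheel shift 0.625 -0.125 0.9379463791847229
50.6083 [0.00383218 0.56434633 0.66910939]
```

View pics/w5.png

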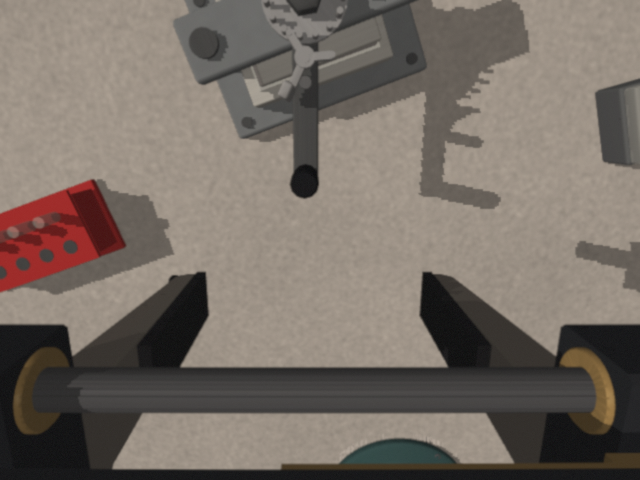

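```bash
python3 -c "
from station import workorder; print(workorder.finish_job())"
```

```text
the job is handed in; nothing more can be done
None
```

The job is handed in: the pawl is on the tightening side and the plate is clamped. The push at the knob read 13.6 N halted, which I estimate was 14–17 N while moving (not measured). The press is released, and the other bench items were not touched.

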